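Lay a steel bolt bar in V-cradles and chock it

ROBOT

A 6-joint arm with a two-finger parallel gripper is mounted at the origin on the work surface. World frame = base frame: x ahead of the robot, y to its left, z up, the work surface at z = 0. Lengths are in mm, angles in rad, forces in N, time in s.
With the tool pointing down it reaches from about 275 to 825 mm from the base axis. Payload 4.9 kg.
Tool frame: the origin (TCP) lies at the very end of the fingers, on their centre line; the grasp point (between the pads) lies 19 mm behind it; z points along the fingers, y is the line along which they close (so a half turn about z gives the same grasp; the last joint's range is limited). The gripper opens to 85 mm and grips with 20 to 120 N. Pads are 22 mm wide; open, the fingers measure 114 mm over their backs; the gripper's body (76 mm by 85 mm) begins 54 mm behind the grasp point. The pads swing forward as they close: fully open they stand 13 mm farther back than shut.
Start: joints at [-0.134, 0.326, -0.193, 1.052, 0, 1.437], TCP at [550.017, 0.009, 231.281] pointing down, gripper open.
Joint ranges: [-2.65, 2.65], [-0.97, 1.79], [-1.3, 1.35], [-1.93, 2.1], [-1.47, 1.37], [-3.14, 3.14]. Speed limits (rad/s): [2.57, 2.57, 3.14, 3.14, 3.14, 3.14].

INTERFACE

Orientations are given as [roll, pitch, yaw] about the fixed x, y, z axes, in that order (R = Rz(yaw) Ry(pitch) Rx(roll)).
In Python, from cell import env gives the robot as it stands.
- The arm moves only by the tool drive_tool, never from a script. Its argument "increments" is a list of rows, each a list of 3 entries, a list of its own where there are three numbers: the shift along the world's x, y, z in mm, then the turn about the world's z in degrees, then the closure in counts, from 0 (fully open) to 255 (shut). A call has 1 to 10 rows; each row shifts and turns the commanded pose from where the row before left it; what a row does not reach is not made up. A row lasts 1/8 s, in which the tool goes at most 62.5 mm and 10.7 degrees, less where a joint would pass 70% of its speed; a pose out of reach is approached as far as the arm can. A call with a gripper value outside its range is refused whole. The fingers move at their own pace and stop on an object; the grip force is fixed at half the most. Time passes only in rows, so rows that do not move let the fingers close. It gives the time, the measured TCP pose, the force, the opening and the grip force at its end, in the units of the state.
- env.sense(): the state, without advancing time (a new reading comes with each control period).
- env.get_image(name): name is "scene" or "side" or "wrist"; returns a dict with "frame" (420x560x3 uint8, red, green, blue), "depth" (420x560 float32, mm along the optical axis (not along the pixel's ray), 0 where there is no reading), "mtx" (3x3 intrinsics, pixels), "k1" (the pictures are not rectified: a ray, as slopes to the right and down, at radius r is drawn at 1 + k1 r^2 times it, then the intrinsics apply), "extrinsics" (4x4, takes a point from camera to world coordinates); the wrist camera has in their place "hand_eye" (4x4, takes a point from camera to tool coordinates, whose origin is the TCP and whose axes are the flange's). Camera axes: x right, y down, z forward; pixel columns grow to the right and rows downward; lengths in mm; the calibration is good to about 2 mm. A picture is of the moment at which its call begins: read the wrist's pose just before it.
- env.hand_in(): hands the job in; it is judged then, once.
The state is a dict: "time": time; "joint_pos": joint angles; "qd": joint speeds; "tau": joint torques, N m; "eef_pos": TCP position; "eef_rot": TCP orientation; "ft_force": force on the tool from outside, world axes, zero at the start; "torque": the same for the moment, N m; "opening": finger opening in mm; "finger_force": force on a finger pad.
Only numpy, scipy, OpenCV 4.12 (cv2) and the standard library are available. Lean on these libraries where they do the work, as an engineer would, in place of code of your own. Each camera call takes 0.05 s, during which the arm holds its last target. There are 200 camera calls.

TASK

Take the round steel bar out of its sloping rest and lay it level and gently, without dropping it, in the pair of V-cradles, roughly centred end to end. Then chock it against rolling: set the wooden chock flat on the long shallow side of the cradles, alongside the bar and roughly centred on it, its toe snug against the bar, and let go. Leave the other things on the bench where they are.

Things in the scene. Friction and masses are not known exactly. Their poses are not given: they have to be found in the camera images.
- bar_center (a point): Centre of a plain round steel bar, 22 mm diameter, 160 mm long, about 0.5 kg; its x axis runs along the bar. It starts in the sloping rest, x axis rising 30 degrees from level, away from the robot. The middle 80 mm of its length is free of the rest all round, with 35 mm or more free below its axis.
- rest: The sloping rest, fixed: dark steel base plate 200 x 90 x 8 mm with two short steel V-supports on posts and a stop at the low end. Origin at the centre of its underside, on the work surface; x the way the bar rises. The bar's centre starts 85 mm above the origin, and nothing of the rest stands above the bar.
- cradle: Pair of fixed steel V-cradles on a dark steel base plate 160 (x) x 125 (y) x 8 mm. Origin on the work surface below the seated bar's axis, midway between the cradles; x along the seated bar, z up. Cradles 25 mm thick, centred at x = -55 and +55 mm, open between them down to the plate. Each an unequal V: steep flank (55 degrees, top at y = 23, z = 69 mm) on +y, long shallow flank (15 degrees) on -y.
- bar_seat (a point): Where the bar's centre lies when it rests in both Vs: 55 mm above the cradle's origin. Axes as the cradle's. The bottom of the V lies at y = 5, z = -13 mm from here.
- chock_seat (a point): Where the chock's centre point lies when it stands flat on the shallow flanks, leaning 15 degrees with its top towards the cradle's +y, its toe touching the seated bar: at y = -25, z = 84.5 mm in the cradle's frame. Axes as the cradle's. The shallow flanks are 68 mm long, from y = 5, z = 42 up to y = -61, z = 60 mm in the cradle's frame.
- chock_center (a point): Middle of the wooden chock, 33 mm above its underside. 140 mm long (x), 0.12 kg: a foot 44 mm wide (y), its two long edges being toes 6 mm high with slopes up to the middle, where an upright grip tab 40 mm long (x), 14 mm thick (y) reaches 66 mm above the underside, free above 20 mm. Same either way round. Starts standing on its foot on the work surface, z up.
- padlock: bystander: brass padlock lying flat, 50 x 60 x 22 mm with a shackle at its y end
- lock_cylinder: bystander: brass lock cylinder, 60 mm long, 33 mm high
- screwdriver: bystander: screwdriver lying at the far side
- grease_tin: bystander: round tin 60 mm across, 70 mm high
- mug: bystander: mug 76 mm across, 90 mm high
- hammer: bystander: hammer lying at the left
- blank_box: bystander: small open carton 100 x 70 x 35 mm near the robot
There are look-alikes about, which are no part of the job. Leave any blue or red look-alike of the part that bears chock_center alone.

How it is judged:
By the outcome, as a careful person would: the job done as asked, in the order asked, and still so for the second after the job is handed in, with the robot touching nothing.
It also fails if it takes over 48 s, if anything falls off the work surface, if the arm or the gripper's body presses on something with over 40 N, if the wrist force passes 120 N, or if a joint passes its speed limit or range.

## Working session

There is one attempt and no reset: what is moved stays moved. The work goes in short steps, Python scripts to look and compute and a tool call to move; the robot and the scene stay as the last step left them, time stands still between calls to the robot, and variables do not carry over. Pictures are saved under pics/ and viewed, at most 10 in all, crops included, and the job is handed in when it is done.

Besides the shell and the picture viewer there is one more tool, called after "Request:" as a command line: name --argument value ..., lists and objects as JSON in quotes. drive_tool: Moves the arm, as the interface text tells. Its arguments: {"type":"object","properties":{"increments":{"type":"array"}},"required":["increments"]}

```bash
ls; mkdir -p pics; cat > h.py <<'E'
import numpy as np, cv2
from cell import env
from scipy.spatial.transform import Rotation as R
def save(n,im): cv2.imwrite(f'pics/{n}.png',cv2.cvtColor(im,cv2.COLOR_RGB2BGR))
def grab(name):
    s=env.sense(); d=env.get_image(name)
    if name=='wrist':
        T=np.eye(4);T[:3,:3]=R.from_euler('xyz',s['eef_rot']).as_matrix();T[:3,3]=s['eef_pos']
        d['extrinsics']=T@np.array(d['hand_eye'])
    return d
def rays(d,uv):
    uv=np.asarray(uv,float).reshape(-1,1,2)
    K=np.array(d['mtx'],float)
    return cv2.undistortPoints(uv,K,np.array([d['k1'],0,0,0.]))[:,0]
def pts(d,uv):  # by depth
    uv=np.asarray(uv).reshape(-1,2); n=rays(d,uv)
    z=d['depth'][uv[:,1].astype(int),uv[:,0].astype(int)]
    P=np.c_[n*z[:,None],z]; E=np.array(d['extrinsics']); return P@E[:3,:3].T+E[:3,3]
def plane(d,uv,h):
    n=rays(d,uv);E=np.array(d['extrinsics']);r=np.c_[n,np.ones(len(n))]@E[:3,:3].T
    return E[:3,3]+r*((h-E[2,3])/r[:,2])[:,None]
def cloud(d):
    H,W=d['depth'].shape; g=np.stack(np.meshgrid(np.arange(W),np.arange(H)),-1).reshape(-1,2)
    return pts(d,g).reshape(H,W,3)
E
cat > a.py <<'E'
from h import *
a=grab('scene');b=grab('side')
np.savez('v0.npz',**{k+n:v for n,d in (('a',a),('b',b)) for k,v in d.items()})
for n,d in (('scene0',a),('side0',b)):
    save(n,d['frame'])
    E=np.array(d['extrinsics']);print(n,E[:3,3],E[:3,2],(d['depth']>0).mean())
print(env.sense())
E
python3 a.py
```

```text
pics
scene0 [1251.40524071  889.63600617  881.18478787] [-0.54203763 -0.59381955 -0.59462051] 0.9959906462585034
side0 [  59.47772928 1264.84606369 1048.03983475] [ 0.28211525 -0.75063347 -0.59746162] 0.9958205782312926
{'time': 0.1, 'joint_pos': array([-1.34203533e-01,  3.26858324e-01, -1.93505458e-01,  1.05204445e+00,
       -3.25170824e-05,  1.43661287e+00]), 'qd': array([-8.19379788e-06, -1.12607261e-03,  2.30042681e-03,  6.49453708e-04,
        9.82063682e-04, -1.11899131e-03]), 'tau': array([-1.63831678e-04, -4.44239044e+01,  2.63037515e+01,  7.96647771e-03,
       -2.12530945e-04,  1.93304103e-06]), 'eef_pos': array([5.49448117e+02, 7.40599070e-02, 2.30578210e+02]), 'eef_rot': array([-3.13999088e+00, -1.83418273e-04,  1.57077613e+00]), 'ft_force': array([ 0.13879312, -0.31402118, -0.35756937]), 'torque': array([0.01739212, 0.03512868, 0.03304499]), 'finger_force': 0.0, 'opening': 85.43080839892949}
```

View pics/scene0.png

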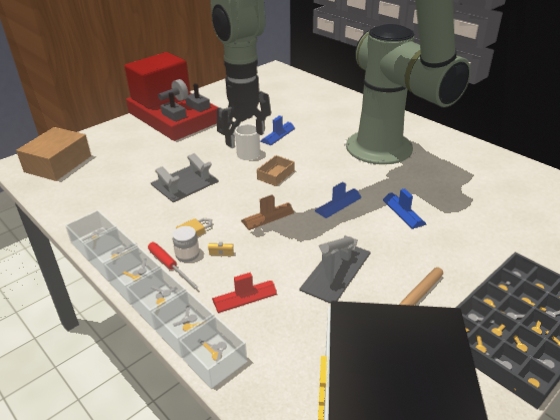

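View pics/side0.png

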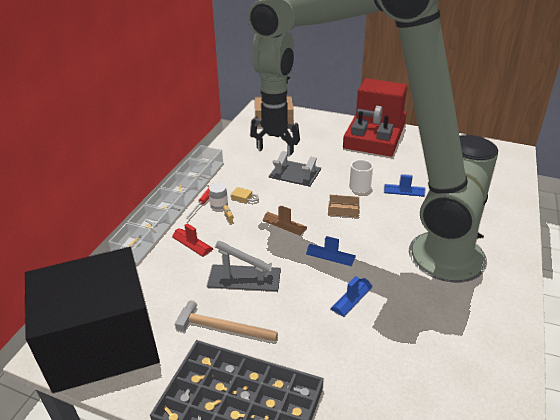

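The scene shows the wooden chock at scene (268,212) / side (285,219). The look-alikes are blue at scene (338,200), (404,208) and (278,130), and red at (245,293). The brown carton at (276,170) is the blank_box. The rest with the bar is at (336,265) and the cradle at (184,178). I choose the wooden one at (268,212).

```bash
cat > b.py <<'E'
from h import *
z=np.load('v0.npz')
V={n:{k[:-1]:z[k] for k in z.files if k[-1]==n} for n in 'ab'}
box={'rest':{'a':(295,230,375,305),'b':(200,235,288,295)},'cradle':{'a':(148,148,222,202),'b':(262,145,326,190)},'chock':{'a':(238,190,298,232),'b':(258,200,312,240)}}
for k in box:
    al=[]
    for n in 'ab':
        d=V[n];x0,y0,x1,y1=box[k][n]
        P=cloud(d)[y0:y1,x0:x1].reshape(-1,3);C=d['frame'][y0:y1,x0:x1].reshape(-1,3).astype(int)
        sat=C.max(1)-C.min(1)
        if k=='chock': m=(C[:,0]-C[:,2]>45)&(P[:,2]>2)
        else: m=(P[:,2]>4)&(C.max(1)<215)
        P=P[m];al.append(P)
        lo=P[(P[:,2]<12)] if k!='chock' else P
        r=cv2.minAreaRect(lo[:,:2].astype(np.float32))
        print(k,n,len(P),'lowrect',np.round(r[0],1),np.round(r[1],1),round(r[2],1),'zmax',np.percentile(P[:,2],[50,90,99]).round(1))
        if k=='rest':
            # bar: upper points; fit line
            q=P[P[:,2]>62]
            c=q.mean(0);w=np.linalg.svd(q-c)[2][0]; w*=np.sign(w[2]);t=(q-c)@w
            print('  bar',c.round(1),w.round(3),np.degrees(np.arctan2(w[1],w[0])).round(1),np.degrees(np.arcsin(w[2])).round(1),np.percentile(t,[1,99]).round(0))
        if k=='cradle':
            q=P[P[:,2]>58];print('  hi',[np.round(x,1) for x in cv2.minAreaRect(q[:,:2].astype(np.float32))[:2]],q.mean(0).round(1), P[P[:,2].argsort()[-5:]].round(1).tolist())
            for s in (25,40,):
                q=P[(P[:,2]>s)];_,lab,cen=cv2.kmeans(q.astype(np.float32),2,None,(3,50,.1),3,0);print('  km',cen.round(1).tolist())
        if k=='chock':
            q=P[P[:,2]>35];c=q.mean(0);w=np.linalg.svd(q[:,:2]-c[:2])[2][0];print('  tab',c.round(1),np.degrees(np.arctan2(w[1],w[0])).round(1),[np.round(x,1) for x in cv2.minAreaRect(q[:,:2].astype(np.float32))])
            q=P[P[:,2]<25];c=q.mean(0);w=np.linalg.svd(q[:,:2]-c[:2])[2][0];print('  foot',c.round(1),np.degrees(np.arctan2(w[1],w[0])).round(1))
    P=np.vstack(al);lo=P[P[:,2]<12] if k!='chock' else P
    r=cv2.minAreaRect(lo[:,:2].astype(np.float32));print(k,'BOTH',[np.round(x,1) for x in r])
im=V['a']['frame'];c=np.hstack([cv2.resize(im[140:240,140:310],None,fx=2.2,fy=2.2),cv2.resize(im[215:315,280:390],None,fx=2.2,fy=2.2)]);c2=np.hstack([cv2.resize(V['b']['frame'][140:240,250:350],None,fx=2.2,fy=2.2),cv2.resize(V['b']['frame'][230:300,200:290],(374,220))])
w=max(c.shape[1],c2.shape[1]);pad=lambda x:cv2.copyMakeBorder(x,0,0,0,w-x.shape[1],0)
save('crop1',np.vstack([pad(c),pad(c2)]))
E
python3 b.py
```

```text
rest a 2634 lowrect [541.2 251.1] [219.5 186.9] 15.7 zmax [  9.  117.3 201.1]
  bar [620.  367.2 134.5] [0.608 0.554 0.568] 42.4 34.6 [-165. 1098.]
rest b 2374 lowrect [550.8 239.4] [267.4 239. ] 26.9 zmax [ 10.7  97.9 131.6]
  bar [537.4 324.9 116. ] [-0.335  0.668  0.665] 116.6 41.7 [ -54. 1407.]
rest BOTH [array([549.9, 241.1]), array([267.4, 243. ]), np.float64(26.9)]
cradle a 1465 lowrect [ 576.  -264.8] [129.8 162.9] 88.4 zmax [ 9.1 54.4 67.2]
  hi [array([863.3, 303.5]), array([1397.2,  156.7])] [ 640.5 -132.6  132.8] [[1251.4, 889.6, 881.2], [1251.4, 889.6, 881.2], [1251.4, 889.6, 881.2], [1251.4, 889.6, 881.2], [1251.4, 889.6, 881.2]]
  km [[580.7000122070312, -259.0, 47.70000076293945], [1251.4000244140625, 889.5999755859375, 881.2000122070312]]
  km [[1251.4000244140625, 889.5999755859375, 881.2000122070312], [580.5, -260.79998779296875, 52.099998474121094]]
cradle b 1120 lowrect [ 569.6 -277.8] [161.3 164.4] 80.9 zmax [ 13.5  64.8 283.5]
  hi [array([368.4, 481.1]), array([ 163.7, 1676.9])] [526.6 -94.1 183.9] [[59.5, 1264.8, 1048.0], [59.5, 1264.8, 1048.0], [59.5, 1264.8, 1048.0], [59.5, 1264.8, 1048.0], [59.5, 1264.8, 1048.0]]
  km [[561.4000244140625, -214.3000030517578, 89.80000305175781], [59.5, 1264.800048828125, 1048.0]]
  km [[559.0, -206.89999389648438, 100.5999984741211], [59.5, 1264.800048828125, 1048.0]]
cradle BOTH [array([ 575.3, -284. ]), array([168.6, 163.6]), np.float64(88.2)]
chock a 532 lowrect [511.7  36. ] [ 38.7 142.7] 77.5 zmax [16.1 42.6 64.5]
  tab [513.7  33.8  51. ] -24.3 [array([515.3,  32.1]), array([13.1, 34. ]), np.float64(65.7)]
  foot [522.3  35.9  13.5] -12.0
chock b 362 lowrect [512.1  33.3] [ 50.3 143.5] 82.6 zmax [18.7 52.8 69.7]
  tab [505.2  29.6  56.8] 173.1 [array([510.9,  26. ]), array([17.4, 42.1]), np.float64(74.9)]
  foot [515.5  33.   15.7] 168.3
chock BOTH [array([511.3,  33.4]), array([ 50.3, 145.1]), np.float64(82.6)]
```

View pics/crop1.png

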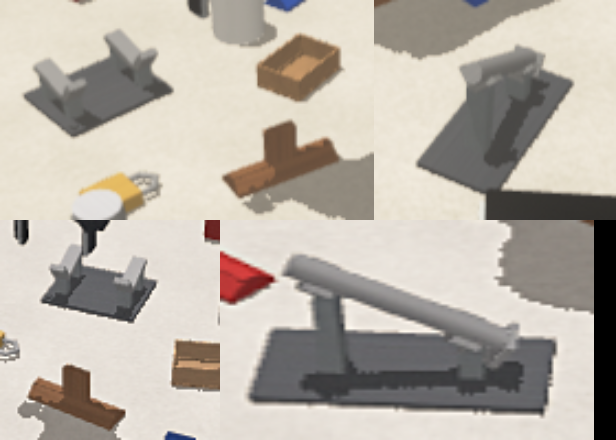

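The crop confirms the wooden chock (the only wood-coloured one), the unequal-V cradle with nothing in it, and the rest with the bar rising toward upper-left in the side view. Next I tidy the fit by dropping depth outliers.

```bash
cat > c.py <<'E'
from h import *
z=np.load('v0.npz')
V={n:{k[:-1]:z[k] for k in z.files if k[-1]==n} for n in 'ab'}
reg={'rest':(430,650,150,350),'cradle':(460,690,-370,-170)}
for k,(xa,xb,ya,yb) in reg.items():
    al=[]
    for n in 'ab':
        d=V[n];P=cloud(d);C=d['frame'].astype(int)
        m=(d['depth']>0)&(P[...,0]>xa)&(P[...,0]<xb)&(P[...,1]>ya)&(P[...,1]<yb)&(P[...,2]>3)&(P[...,2]<140)&(C.max(2)-C.min(2)<30)&(C.max(2)<200)
        dark=(m&(P[...,2]<14)&(C.max(2)<120)).astype(np.uint8)
        dark=cv2.morphologyEx(dark,cv2.MORPH_OPEN,np.ones((3,3)))
        nl,l,st,_=cv2.connectedComponentsWithStats(dark);i=1+st[1:,4].argmax()
        L=P[l==i];r=cv2.minAreaRect(L[:,:2].astype(np.float32))
        print(k,n,'plate',[np.round(x,1) for x in r],L[:,2].mean().round(1))
        H=P[cv2.erode((m&(P[...,2]>25)).astype(np.uint8),np.ones((1,1)))>0];al.append(H)
        if k=='rest':
            H=H[H[:,2]>48]
            for it in range(8):
                c=np.median(H,0) if it==0 else H.mean(0);w=np.linalg.svd(H-c)[2][0];w*=np.sign(w[2]);e=np.linalg.norm(np.cross(H-c,w),axis=1);H=H[e<max(13,40-5*it)]
            t=(H-c)@w;a,b=np.percentile(t,[1,99]);print('  bar mid',(c+w*(a+b)/2).round(1),'yaw',np.degrees(np.arctan2(w[1],w[0])).round(1),'slope',np.degrees(np.arcsin(w[2])).round(1),'len',b-a)
    if k=='cradle':
        H=np.vstack(al);yaw=r[2] 
        for h in range(28,80,6):
            q=H[abs(H[:,2]-h)<3]
            for s in(0,1):
                g=q[(q[:,0]>575)==s]
                if len(g)>3: print('  z',h,'xside',s,len(g),np.median(g,0).round(0),g[:,1].min().round(0),g[:,1].max().round(0))
E
python3 c.py
```

```text
rest a plate [array([538. , 301.2]), array([198.5,  88.3]), np.float64(15.2)] 7.5
  bar mid [531.2 305.7  87.7] yaw 13.1 slope 28.6 len 164.14116291009373
rest b plate [array([532.7, 296.2]), array([197.6,  95.2]), np.float64(16.2)] 8.9
  bar mid [529.3 298.8  90.6] yaw 15.5 slope 29.5 len 162.57075502668806
cradle a plate [array([ 580.2, -262.7]), array([159.1, 121.5]), np.float64(0.8)] 6.7
cradle b plate [array([ 574.9, -268.2]), array([131.9, 145.1]), np.float64(86.8)] 9.5
  z 28 xside 0 32 [ 526. -234.   28.] -309.0 -227.0
  z 28 xside 1 34 [ 637. -242.   28.] -303.0 -230.0
  z 34 xside 0 38 [ 526. -239.   34.] -299.0 -226.0
  z 34 xside 1 38 [ 633. -241.   34.] -312.0 -230.0
  z 40 xside 0 40 [ 530. -243.   40.] -303.0 -224.0
  z 40 xside 1 43 [ 636. -249.   40.] -296.0 -230.0
  z 46 xside 0 83 [ 524. -260.   47.] -306.0 -222.0
  z 46 xside 1 83 [ 634. -265.   47.] -305.0 -224.0
  z 52 xside 0 84 [ 523. -275.   52.] -308.0 -216.0
  z 52 xside 1 102 [ 632. -279.   52.] -309.0 -220.0
  z 58 xside 0 81 [ 519. -283.   57.] -307.0 -212.0
  z 58 xside 1 65 [ 633. -294.   57.] -315.0 -218.0
  z 64 xside 0 41 [ 520. -220.   63.] -306.0 -212.0
  z 64 xside 1 44 [ 633. -222.   64.] -306.0 -213.0
  z 70 xside 0 16 [ 526. -221.   69.] -230.0 -214.0
  z 70 xside 1 15 [ 631. -222.   69.] -232.0 -216.0
```

Request:
drive_tool --increments '[[[-2, 38, 0], -9.4, 0], [[-3, 38, 0], -9.4, 0], [[-2, 38, 0], -9.4, 0], [[-3, 38, 0], -9.4, 0], [[-2, 38, 0], -9.4, 0], [[-3, 38, 0], -9.4, 0], [[-2, 38, 0], -9.4, 0], [[-3, 36, 0], -9.2, 0], [[0, 0, 0], 0, 0], [[0, 0, 0], 0, 0]]'

```text
time: 1.35
eef_pos: [541.1, 267.1, 230.9]
eef_rot: [-3.113, 0.002, 0.322]
ft_force: [-0.1, -0.4, 0.1]
opening: 85.2
finger_force: 0.0
```

```bash
cat > w.py <<'E'
from h import *
import sys
d=grab('wrist');np.savez(f'{sys.argv[1]}.npz',**d);save(sys.argv[1],d['frame'])
P=cloud(d);C=d['frame'].astype(int);k=d['depth']>0
tp=np.array(env.sense()['eef_pos']);print('tcp',tp.round(1))
# bar: grey, high
m=k&(C.max(2)-C.min(2)<40)&(P[...,2]>45)&(P[...,2]<140)&(np.hypot(P[...,0]-530,P[...,1]-302)<100)
H=P[m];print(len(H))
for it in range(8):
    c=np.median(H,0) if it==0 else H.mean(0);w=np.linalg.svd(H-c)[2][0];w*=np.sign(w[2]);e=np.linalg.norm(np.cross(H-c,w),axis=1);H=H[e<max(12,40-5*it)]
t=(H-c)@w;a,b=np.percentile(t,[.5,99.5]);print('bar surf mid',(c+w*(a+b)/2).round(1),'yaw',np.degrees(np.arctan2(w[1],w[0])).round(1),'slope',np.degrees(np.arcsin(w[2])).round(1),'len',b-a)
n=np.array([-w[1],w[0]])/np.hypot(w[0],w[1]);s=(H-c)[:,:2]@n;print('side extents',np.percentile(s,[1,50,99]).round(1))
E
python3 w.py wr1
```

```text
tcp [541.2 267.1 231.1]
4772
bar surf mid [527.4 291.7  91.1] yaw 16.0 slope 29.2 len 165.27262675630016
side extents [-9.5 -0.2 10.8]
```

View pics/wr1.png

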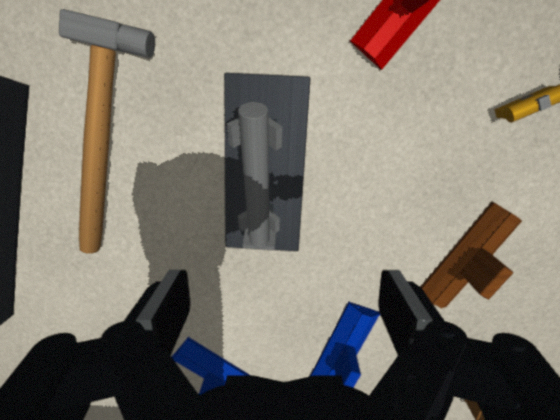

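The wrist view shows the bar in its rest around pixel (257,175), running up the image. The hammer is to the left at (95,130) and the wooden chock at right (475,255).

Request:
drive_tool --increments '[[[-3, 9, -18], -0.8, 0], [[-3, 9, -18], -0.8, 0], [[-4, 9, -18], -0.8, 0], [[0, 0, -18], 0, 0], [[0, 0, 0], 0, 0], [[0, 0, 0], 0, 0]]'

```text
time: 2.15
eef_pos: [539.3, 271.8, 160.1]
eef_rot: [-3.093, 0.0, 0.321]
ft_force: [0.0, -0.6, 1.1]
opening: 85.4
finger_force: 0.0
```

```bash
python3 w.py wr2; python3 -c "
from h import *;s=env.sense();print(s['eef_pos'],s['eef_rot'])"
```

```text
tcp [539.5 271.9 160.3]
7677
bar surf mid [528.  291.4  91.3] yaw 16.2 slope 29.1 len 164.2547591949587
side extents [-9.3 -0.2 10.9]
[539.53823648 271.94340381 160.32406408] [-3.09321080e+00 -4.50962976e-04  3.21139696e-01]
```

```bash
python3 -c "
from h import *;s=env.sense();print(s['joint_pos'].round(3),s['tau'].round(1))"
```

```text
[ 0.32   0.475 -0.156  0.94   0.048  3.141] [ -0.  -50.3  24.7   0.    0.2   0. ]
```

J6 ran into its limit, so I turn half round the other way.

Request:
drive_tool --increments '[[[0, 0, 0], 10.5, 0], [[0, 0, 0], 10.5, 0], [[0, 0, 0], 10.5, 0], [[0, 0, 0], 10.5, 0], [[0, 0, 0], 10.5, 0], [[0, 0, 0], 10.5, 0], [[0, 0, 0], 10.5, 0], [[0, 0, 0], 10.5, 0], [[0, 0, 0], 10.5, 0], [[0, 0, 0], 10.5, 0]]'

```text
time: 3.45
eef_pos: [539.6, 272.1, 160.4]
eef_rot: [-3.095, 0.001, 2.16]
ft_force: [0.2, 0.3, 0.2]
opening: 85.0
finger_force: 0.0
```

Request:
drive_tool --increments '[[[0, 4, 0], 10.5, 0], [[-1, 4, 0], 10.5, 0], [[-1, 4, 0], 10.5, 0], [[-1, 4, 0], 10.5, 0], [[-1, 4, 0], 10.5, 0], [[-2, 2, 0], 10.5, 0], [[-2, 1, 0], 10, 0], [[0, 0, 0], 0, 0], [[0, 0, 0], 0, 0]]'

```text
time: 4.58
eef_pos: [531.4, 295.0, 159.9]
eef_rot: [-3.093, 0.002, -2.858]
ft_force: [0.1, -0.5, -0.3]
opening: 85.4
finger_force: 0.0
```

```bash
python3 w.py wr3;python3 -c "
from h import *;s=env.sense();print(s['joint_pos'].round(3),s['eef_rot'])"
```

```text
tcp [531.4 294.9 159.8]
9531
bar surf mid [526.1 292.6  90.7] yaw 15.6 slope 30.0 len 164.39157558878955
side extents [-10.3   0.   10. ]
[ 0.409  0.491 -0.13   0.954 -0.048  0.125] [-3.09329453e+00  1.79924318e-03 -2.85717444e+00]
```

Request:
drive_tool --increments '[[[-0.5, -1, -25], 0, 0], [[-0.5, -1, -25], 0, 0], [[-0.5, -0.5, -24], 0, 0], [[0, 0, -20], 0, 0], [[0, 0, 0], 0, 0], [[0, 0, 0], 0, 255], [[0, 0, 0], 0, 255], [[0, 0, 0], 0, 255], [[0, 0, 0], 0, 255], [[0, 0, 0], 0, 255]]'

```text
time: 5.88
eef_pos: [529.8, 293.1, 66.2]
eef_rot: [-3.095, 0.002, -2.856]
ft_force: [-1.9, 1.5, 6.0]
opening: 20.4
finger_force: 58.6
```

Request:
drive_tool --increments '[[[0, 0, 0], 0, 255], [[0, 0, 0], 0, 255], [[0, 0, 0], 0, 255]]'

```text
time: 6.25
eef_pos: [529.7, 293.1, 66.2]
eef_rot: [-3.095, 0.002, -2.856]
ft_force: [-1.1, 1.0, 6.1]
opening: 20.1
finger_force: 58.6
```

Request:
drive_tool --increments '[[[0, 0, 8], 0, 255], [[0, 0, 15], 0, 255], [[0, 0, 22], 0, 255], [[0, 0, 25], 0, 255], [[0, 0, 25], 0, 255], [[0, 0, 25], 0, 255], [[1, -15, 15], -1, 255], [[2, -25, 0], -1, 255], [[3, -35, 0], -1, 255], [[3, -35, 0], -1, 255]]'

```text
time: 7.5
eef_pos: [537.9, 180.2, 200.1]
eef_rot: [-3.092, -0.0, -2.926]
ft_force: [0.1, 0.5, -4.8]
opening: 20.5
finger_force: 58.8
```

Request:
drive_tool --increments '[[[3, -38, 0], -1, 255], [[3, -38, 0], -1, 255], [[3, -38, 0], -1, 255], [[3, -38, 0], -1, 255], [[3, -38, 0], -1, 255], [[3, -38, 0], -1, 255], [[3, -38, 0], -1, 255], [[3, -38, 0], -1, 255], [[3, -30, 0], -1, 255], [[3, -20, 0], -1, 255]]'

```text
time: 8.75
eef_pos: [567.5, -173.6, 200.0]
eef_rot: [-3.093, -0.0, -3.102]
ft_force: [0.5, 0.5, -4.2]
opening: 20.4
finger_force: 58.8
```

Request:
drive_tool --increments '[[[2, -25, 0], -0.5, 255], [[3, -25, 0], -0.5, 255], [[4, -20, 0], -0.5, 255], [[0, 0, 0], 0, 255], [[0, 0, 0], 0, 255]]'

```text
time: 9.38
eef_pos: [577.3, -241.2, 200.0]
eef_rot: [-3.094, 0.0, -3.125]
ft_force: [0.4, 0.6, -4.1]
opening: 20.4
finger_force: 59.0
```

```bash
cat > k.py <<'E'
from h import *
for n in ('wrist','scene','side'):
    d=grab(n);np.savez(f'k_{n}.npz',**d);P=cloud(d);C=d['frame'].astype(int);k=d['depth']>0
    if n=='wrist':
        E=d['extrinsics'];print('cam',E[:3,3].round(0),E[:3,2].round(2));save('k_wrist',d['frame'])
    b=k&(P[...,0]>460)&(P[...,0]<690)&(P[...,1]>-350)&(P[...,1]<-190)
    for s,(xa,xb) in {'near':(500,550),'far':(605,660)}.items():
        q=P[b&(P[...,0]>xa)&(P[...,0]<xb)&(P[...,2]>25)&(P[...,2]<76)]
        if len(q)<20: continue
        sh=q[(q[:,1]<-262)&(q[:,2]>44)&(q[:,2]<63)];A=np.c_[sh[:,1],np.ones(len(sh))]
        for _ in range(4):
            f=np.linalg.lstsq(A,sh[:,2],rcond=None)[0];r=abs(A@f-sh[:,2]);g=r<2.5;sh,A=sh[g],A[g]
        tp=q[q[:,2]>63]
        print(n,s,len(q),'shallow fit slope',np.degrees(np.arctan(f[0])).round(1),'y at z=51',((51-f[1])/f[0]).round(1),'N',len(sh),'| top y',tp[:,1].min().round(1) if len(tp) else '',tp[:,1].max().round(1) if len(tp) else '','x',np.percentile(q[:,0],[2,98]).round(1),'ymin hi',sh[:,1].min().round(1))
    m=b&(P[...,2]>90)&(P[...,2]<300)&(C.max(2)-C.min(2)<30)
s=env.sense();print(s['eef_pos'].round(1),s['eef_rot'].round(3))
E
python3 k.py
```

```text
cam [ 494. -236.  342.] [ 0.32 -0.04 -0.95]
wrist near 2649 shallow fit slope -15.0 y at z=51 -276.1 N 1636 | top y -228.9 -216.7 x [506.8 531.8] ymin hi -309.0
wrist far 1447 shallow fit slope -14.9 y at z=51 -280.0 N 1127 | top y -225.0 -220.9 x [616.2 641.2] ymin hi -313.6
scene near 256 shallow fit slope -11.7 y at z=51 -278.4 N 57 | top y -223.7 -209.9 x [508.6 535.1] ymin hi -308.4
scene far 275 shallow fit slope -11.8 y at z=51 -282.4 N 72 | top y -226.8 -210.6 x [618.1 644.6] ymin hi -309.6
side near 173 shallow fit slope -8.3 y at z=51 -261.5 N 40 | top y -305.9 -215.9 x [508.4 535.3] ymin hi -314.7
side far 177 shallow fit slope -8.2 y at z=51 -261.8 N 36 | top y -308.5 -216.5 x [618.5 645.4] ymin hi -318.9
[ 577.4 -240.8  200.3] [-3.094e+00  1.000e-03 -3.125e+00]
```

View pics/k_wrist.png

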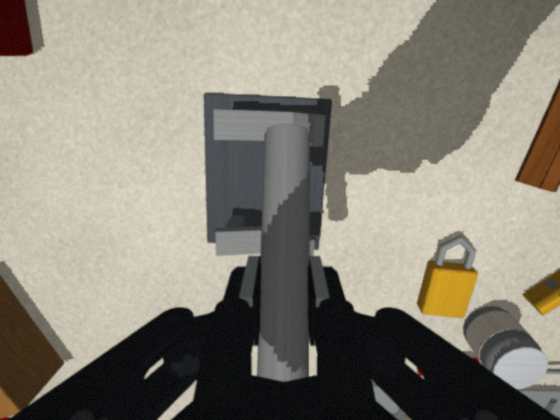

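The wrist view shows the cradle ends at pixels (265,125) and (265,243), with the bar centred over it. The steep flank is to the right, toward world +y. The measured cradle origin is about (575, -249.5) with yaw -2°.

Request:
drive_tool --increments '[[[-2, -3, -20], -1, 255], [[-3, -3, -25], -1, 255], [[-2, -3.5, -25], -1, 255], [[0, 0, -20], 0, 255], [[0, 0, -15], 0, 255], [[0, 0, -8], 0, 255], [[0, 0, -4], 0, 255], [[0, 0, -4], 0, 255], [[0, 0, -4], 0, 255], [[0, 0, 0], 0, 255]]'

```text
time: 10.78
eef_pos: [570.4, -251.0, 75.2]
eef_rot: [-3.093, 0.001, 3.105]
ft_force: [-0.1, -0.6, -4.6]
opening: 20.4
finger_force: 59.1
```

Request:
drive_tool --increments '[[[0, 0, -3], 0, 255], [[0, 0, -3], 0, 255], [[0, 0, -3], 0, 255], [[0, 0, -3], 0, 255]]'

```text
time: 11.28
eef_pos: [574.8, -251.6, 65.9]
eef_rot: [-3.092, 0.01, 3.106]
ft_force: [7.2, 1.8, 3.3]
opening: 20.2
finger_force: 58.4
```

Request:
drive_tool --increments '[[[0.5, 0.5, -3], 0, 255], [[0.5, 0.5, -3], 0, 255], [[0.5, 0, -3], 0, 255], [[0.5, 0, -3], 0, 255]]'

```text
time: 11.78
eef_pos: [572.6, -250.1, 51.1]
eef_rot: [-3.093, 0.001, 3.105]
ft_force: [2.5, 1.4, 3.0]
opening: 19.9
finger_force: 58.4
```

```bash
cat > s.py <<'E'
from h import *
import sys
d=grab('side');e=grab('scene');c=lambda im,x,y,w=110,h=80:cv2.resize(im[y:y+h,x:x+w],(400,290))
save(sys.argv[1],np.hstack([c(d['frame'],240,110),c(e['frame'],130,130)]))
for n,v in (('side',d),('scene',e)):
    P=cloud(v);C=v['frame'].astype(int)
    m=(v['depth']>0)&(C.max(2)-C.min(2)<30)&(C.max(2)>85)&(abs(P[...,0]-575)<95)&(abs(P[...,1]+249)<14)&(P[...,2]>58)&(P[...,2]<130)
    q=P[m]
    if len(q)<20: print(n,len(q));continue
    f=np.polyfit(q[:,0],q[:,2],1)
    for _ in range(4): r=abs(np.polyval(f,q[:,0])-q[:,2]);q=q[r<max(6,3*np.median(r))];f=np.polyfit(q[:,0],q[:,2],1)
    print(n,len(q),'slope',np.degrees(np.arctan(f[0])).round(1),'z@575',np.polyval(f,575).round(1),'x',np.percentile(q[:,0],[1,99]).round(0),'y',q[:,1].mean().round(1))
E
python3 s.py s1
```

```text
side 179 slope 10.1 z@575 76.7 x [500. 656.] y -245.3
scene 222 slope 9.2 z@575 72.9 x [500. 656.] y -241.5
```

View pics/s1.png

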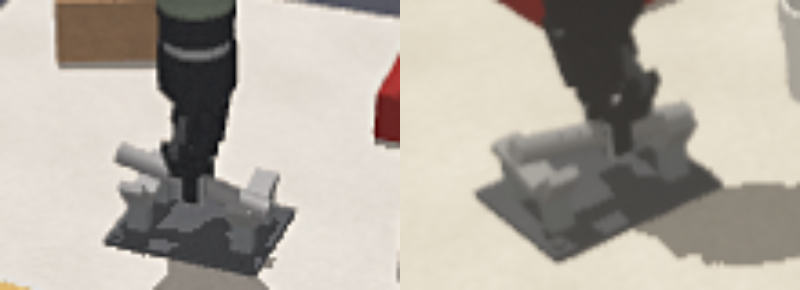

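The bar is pivoting in the grip as planned. Its slope is now about 10°, with the low end in the near V.

Request:
drive_tool --increments '[[[0, 0, -3], 0, 255], [[0, 0, -3], 0, 255], [[0, 0, -3], 0, 255], [[0, 0, -2], 0, 255], [[0, 0, -2], 0, 255], [[0, 0, -2], 0, 255], [[0, 0, 0], 0, 255]]'

```text
time: 12.75
eef_pos: [573.2, -250.3, 38.0]
eef_rot: [-3.092, 0.003, 3.105]
ft_force: [1.5, 3.2, 13.1]
opening: 20.4
finger_force: 60.0
```

Request:
drive_tool --increments '[[[0, 0, -2], 0, 255], [[0, 0, -2], 0, 255], [[0, 0, 0], 0, 255]]'

```text
time: 13.12
eef_pos: [573.4, -250.2, 37.6]
eef_rot: [-3.091, 0.004, 3.106]
ft_force: [-6.6, 8.3, 37.2]
opening: 20.3
finger_force: 62.8
```

```bash
python3 s.py s2
```

```text
side 142 slope 0.3 z@575 65.1 x [499. 656.] y -246.1
scene 144 slope 0.1 z@575 62.3 x [499. 657.] y -243.5
```

Level and seated. I relieve the press, then open.

Request:
drive_tool --increments '[[[0, 0, 2], 0, 255], [[0, 0, 1.5], 0, 200], [[0, 0, 0], 0, 120], [[0, 0, 0], 0, 60], [[0, 0, 0], 0, 0], [[0, 0, 0], 0, 0], [[0, 0, 0], 0, 0], [[0, 0, 0], 0, 0]]'

```text
time: 14.22
eef_pos: [572.4, -250.1, 35.7]
eef_rot: [-3.093, 0.001, 3.105]
ft_force: [0.6, 1.1, 0.8]
opening: 85.6
finger_force: 0.0
```

Request:
drive_tool --increments '[[[0, 0, 15], 0, 0], [[0, 0, 30], 0, 0], [[0, 0, 40], 0, 0], [[0, 15, 40], 5, 0], [[-6, 28, 30], 9, 0], [[-8, 34, 20], 9, 0], [[-9, 36, 0], 9, 0], [[-9, 36, 0], 9, 0], [[-9, 36, 0], 9, 0], [[-9, 36, 0], 9, 0]]'

```text
time: 15.48
eef_pos: [522.3, -28.0, 212.1]
eef_rot: [-3.092, 0.002, -2.143]
ft_force: [1.0, 0.4, 1.2]
opening: 85.2
finger_force: 0.0
```

Request:
drive_tool --increments '[[[-5, 30, 0], 9, 0], [[-3, 18, 0], 8, 0], [[-2, 15, 0], 5, 0], [[0, 0, 0], 0, 0], [[0, 0, 0], 0, 0]]'

```text
time: 16.1
eef_pos: [512.7, 33.5, 211.4]
eef_rot: [-3.092, 0.001, -1.766]
ft_force: [-0.2, -0.5, -0.0]
opening: 85.1
finger_force: 0.0
```

```bash
python3 s.py s3; cat > ch.py <<'E'
from h import *
import sys
d=grab('wrist');save(sys.argv[1],d['frame']);P=cloud(d);C=d['frame'].astype(int)
s=env.sense();print(s['eef_pos'].round(1),np.degrees(s['eef_rot']).round(1),s['joint_pos'].round(2))
m=(d['depth']>0)&(C[...,0]-C[...,2]>35)&(np.hypot(P[...,0]-512,P[...,1]-34)<95)&(P[...,2]>2)&(P[...,2]<75)
m=cv2.morphologyEx(m.astype(np.uint8),cv2.MORPH_OPEN,np.ones((3,3)));n,l,st,_=cv2.connectedComponentsWithStats(m);q=P[l==1+st[1:,4].argmax()]
r=lambda x:[np.round(v,1) for v in cv2.minAreaRect(x[:,:2].astype(np.float32))]
print('all',len(q),r(q));t=q[q[:,2]>61];print('tabtop',len(t),r(t),t.mean(0).round(1))
f=q[q[:,2]<22];w=np.linalg.svd(f[:,:2]-f[:,:2].mean(0))[2][0];print('foot yaw',np.degrees(np.arctan2(w[1],w[0])).round(1))
E
python3 ch.py ch1
```

```text
side 141 slope 0.2 z@575 65.2 x [498. 653.] y -246.5
scene 198 slope 0.1 z@575 62.3 x [497. 656.] y -242.8
[512.7  33.3 211. ] [-177.2    0.  -101.2] [-0.08  0.24 -0.37  0.91 -0.   -1.45]
all 5553 [array([509. ,  24.4]), array([ 43.7, 140.4]), np.float64(77.7)]
tabtop 689 [array([509.1,  24.3]), array([14. , 39.9]), np.float64(76.7)] [508.9  23.8  65.5]
foot yaw 167.5
```

View pics/ch1.png

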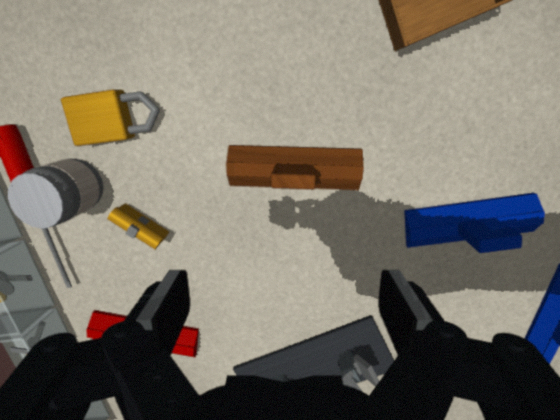

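The wrist view shows the wooden chock at pixel (295,167) and its tab at (296,176). The blue look-alikes at (475,220) are well clear of the fingers.

Request:
drive_tool --increments '[[[-1, -3, -30], -0.5, 0], [[-1, -3, -40], -0.4, 0], [[-0.7, -3.3, -40], -0.4, 0], [[0, 0, -40], 0, 0], [[0, 0, -22], 0, 0], [[0, 0, -8], 0, 0], [[0, 0, 0], 0, 0], [[0, 0, 0], 0, 255], [[0, 0, 0], 0, 255], [[0, 0, 0], 0, 255]]'

```text
time: 17.5
eef_pos: [510.5, 24.6, 32.2]
eef_rot: [-3.092, 0.001, -1.787]
ft_force: [-1.5, -0.9, 14.4]
opening: 39.4
finger_force: 58.5
```

Request:
drive_tool --increments '[[[0, 0, 0], 0, 255], [[0, 0, 0], 0, 255], [[0, 0, 0], 0, 255]]'

```text
time: 17.88
eef_pos: [510.5, 24.6, 32.4]
eef_rot: [-3.092, 0.001, -1.787]
ft_force: [-2.0, 0.6, 11.6]
opening: 39.5
finger_force: 58.7
```

Request:
drive_tool --increments '[[[0, 0, 6], 0, 255], [[0, 0, 15], 0, 255], [[0, 0, 30], 0, 255], [[0, 0, 35], 0, 255], [[0, -10, 35], 0.5, 255], [[4, -22, 25], 1, 255], [[8, -34, 0], 1, 255], [[8, -38, 0], 1, 255], [[8, -38, 0], 1, 255], [[8, -38, 0], 1, 255]]'

```text
time: 19.12
eef_pos: [545.9, -156.5, 177.7]
eef_rot: [-3.093, 0.001, -1.69]
ft_force: [0.1, 0.2, -0.7]
opening: 39.4
finger_force: 60.1
```

Request:
drive_tool --increments '[[[8, -38, 0], 1, 255], [[8, -36, 0], 1, 255], [[7, -28, 0], 1, 255], [[5, -18, 0], 1, 255], [[1, -10, 0], 1, 255], [[0, 0, -10], 0, 255], [[0, 0, -20], 0, 255], [[0, 0, 0], 0, 255], [[0, 0, 0], 0, 255]]'

```text
time: 20.25
eef_pos: [574.8, -284.7, 147.1]
eef_rot: [-3.093, 0.001, -1.603]
ft_force: [-0.3, -0.1, -1.1]
opening: 39.5
finger_force: 60.1
```

```bash
cat > v.py <<'E'
from h import *
import sys
d=grab('wrist');P=cloud(d);C=d['frame'].astype(int)
s=env.sense();print(s['eef_pos'].round(1),np.degrees(s['eef_rot']).round(2),s['ft_force'].round(1),s['opening'])
T=np.array(d['extrinsics'])@np.linalg.inv(d['hand_eye'])
m=(d['depth']>0)&(C[...,0]-C[...,2]>35)&(np.linalg.norm(P-s['eef_pos'],axis=-1)<95)
m=cv2.morphologyEx(m.astype(np.uint8),cv2.MORPH_OPEN,np.ones((3,3)));q=P[m>0];a=np.radians(-2)
Q=(q-[575,-249.5,0]);c=np.c_[Q[:,0]*np.cos(a)+Q[:,1]*np.sin(a),-Q[:,0]*np.sin(a)+Q[:,1]*np.cos(a),Q[:,2]]
print('wood in cradle frame',len(c),'x',np.percentile(c[:,0],[1,99]).round(1),'y',np.percentile(c[:,1],[1,99]).round(1),'z',np.percentile(c[:,2],[1,99]).round(1))
f=c[(c[:,2]<np.percentile(c[:,2],99)-25)];print('low part x',np.percentile(f[:,0],[1,99]).round(1),'y',np.percentile(f[:,1],[1,99]).round(1))
t=c[c[:,2]>c[:,2].max()-6];print('tabtop',t.mean(0).round(1),np.polyfit(t[:,1],t[:,2],1)[0].round(2))
# plane segments by normal angle: fit z vs y on lower part per side
y0=np.median(f[:,1])
g=f[f[:,1]<y0];print('z vs x tilt deg',np.degrees(np.polyfit(f[:,0],f[:,2],1)[0]).round(2))
g=np.gradient
if len(sys.argv)>1: save(sys.argv[1],d['frame'])
E
python3 v.py v1
```

```text
[ 575.1 -285.1  147.5] [-1.7719e+02  3.0000e-02 -9.1850e+01] [ 1.1  0.1 -2.2] 39.52668961887844
wood in cradle frame 22394 x [-69.4  67.2] y [-57.3 -17.5] z [116.6 181.4]
low part x [-69.7  67.6] y [-57.4 -16.7]
tabtop [ -1.9 -37.2 180.2] 0.12
z vs x tilt deg 0.66
```

View pics/v1.png

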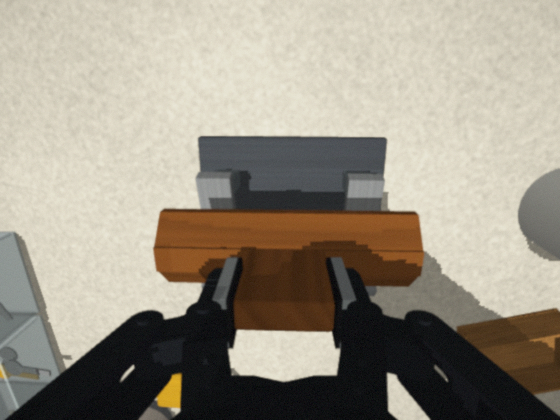

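The wrist view shows the chock held level over the cradles, foot edges at rows 210–280. It is centred end to end and parallel to the cradles.

Request:
drive_tool --increments '[[[0, 0, -18], 0, 255], [[0, 0, -20], 0, 255], [[0, 0, -10], 0, 255], [[0, 0, -4], 0, 255], [[0, 0, -2], 0, 255], [[0, 0, -2], 0, 255], [[0, 0, 0], 0, 255]]'

```text
time: 21.18
eef_pos: [575.3, -285.7, 91.7]
eef_rot: [-3.092, 0.0, -1.604]
ft_force: [0.1, 0.4, 2.2]
opening: 39.1
finger_force: 61.5
```

Request:
drive_tool --increments '[[[0, 0, -2], 0, 255], [[0, 1, -2], 0, 255], [[0, 1, -1.5], 0, 255]]'

```text
time: 21.55
eef_pos: [576.0, -284.7, 90.2]
eef_rot: [-3.09, -0.004, -1.603]
ft_force: [-7.1, 4.6, 32.9]
opening: 39.4
finger_force: 72.4
```

Request:
drive_tool --increments '[[[0, 2.5, -0.5], 0, 255], [[0, 2.5, -0.5], 0, 255], [[0, 2.5, -0.5], 0, 255]]'

```text
time: 21.92
eef_pos: [575.8, -278.7, 88.0]
eef_rot: [-3.09, -0.006, -1.605]
ft_force: [-4.3, 2.6, 18.2]
opening: 39.4
finger_force: 64.7
```

```bash
python3 v.py
```

```text
[ 575.7 -278.2   87.7] [-177.09   -0.32  -91.92] [-3.4 -0.5 19.2] 39.40664645195195
wood in cradle frame 24197 x [-68.4  67.8] y [-57.5 -18.2] z [ 60.5 122.8]
low part x [-68.9  68.3] y [-57.6 -17.3]
tabtop [ -1.1 -30.3 121.5] 0.04
z vs x tilt deg 0.74
```

The heel is holding and the chock is pivoting, so I continue.

Request:
drive_tool --increments '[[[0, 2.5, -1], 0, 255], [[0, 2.5, -1], 0, 255], [[0, 2, -1], 0, 255], [[0, 0, 0], 0, 255]]'

```text
time: 22.48
eef_pos: [575.5, -271.6, 84.3]
eef_rot: [-3.091, -0.006, -1.604]
ft_force: [-4.1, -1.2, 16.2]
opening: 39.3
finger_force: 60.4
```

```bash
python3 v.py
```

```text
[ 575.5 -271.6   84.3] [-177.12   -0.34  -91.93] [-3.1 -0.7 17.3] 39.125415300525646
wood in cradle frame 25863 x [-68.4  67.6] y [-56.4 -15.5] z [ 59.7 120. ]
low part x [-69.   68.1] y [-56.5 -16.9]
tabtop [ -1.7 -22.7 118.5] -0.03
z vs x tilt deg 1.05
```

Request:
drive_tool --increments '[[[0, 1.5, -1], 0, 255], [[0, 1, -1], 0, 255], [[0, 1, -0.5], 0, 255], [[0, 0, 0], 0, 255]]'

```text
time: 23.02
eef_pos: [575.8, -270.3, 83.4]
eef_rot: [-3.091, -0.011, -1.605]
ft_force: [-5.3, -3.8, 24.4]
opening: 39.5
finger_force: 63.8
```

```bash
python3 v.py
```

```text
[ 575.8 -270.4   83.4] [-177.08   -0.61  -91.98] [-5.8 -4.2 23.9] 39.30479483469884
wood in cradle frame 26007 x [-68.4  67.7] y [-56.  -14.4] z [ 59.7 119.1]
low part x [-68.9  68.1] y [-56.1 -17.4]
tabtop [ -1.5 -21.4 117.5] -0.02
z vs x tilt deg 0.97
```

```bash
cat > f.py <<'E'
from h import *
import sys
d=grab('wrist');P=cloud(d);C=d['frame'].astype(int);a=np.radians(-2)
if len(sys.argv)>1: save(sys.argv[1],d['frame'])
Q=P-[575,-249.5,0];c=np.stack([Q[...,0]*np.cos(a)+Q[...,1]*np.sin(a),-Q[...,0]*np.sin(a)+Q[...,1]*np.cos(a),Q[...,2]],-1)
m=(d['depth']>0)&(C[...,0]-C[...,2]>35)&(abs(c[...,0])<75)&(abs(c[...,1]+30)<50)
w=c[m]
def fit(q,dep,ind,n):
    for _ in range(5): f=np.polyfit(q[:,ind],q[:,dep],1);r=abs(np.polyval(f,q[:,ind])-q[:,dep]);q=q[r<max(.8,2.5*np.median(r))]
    print(n,len(q),np.degrees(np.arctan(f[0])).round(1),'at ind mean',q[:,ind].mean().round(1),'dep',q[:,dep].mean().round(1))
fit(w[(abs(w[:,0])<14)&(w[:,2]>88)&(w[:,2]<112)],1,2,'tab face lean')
for n,s in(('near',w[:,0]<-28),('far',w[:,0]>28)):
    q=w[s];lo=q[q[:,1]<np.percentile(q[:,1],1)+1.5];print(n,'heel edge y,z',lo.mean(0).round(1),'ridge max z',np.percentile(q[:,2],99.5).round(1),'x',q[:,0].min().round(1),q[:,0].max().round(1))
E
python3 f.py
```

```text
tab face lean 2458 13.9 at ind mean 100.7 dep -29.9
near heel edge y,z [-49.  -55.8  61.8] ridge max z 75.0 x -70.9 -28.0
far heel edge y,z [ 48.6 -55.1  63.5] ridge max z 76.8 x 28.0 70.1
```

Request:
drive_tool --increments '[[[0, 1.5, 0.5], 0, 255], [[0, 1.5, 0.5], 0, 255], [[0, 0, 0], 0, 255]]'

```text
time: 23.5
eef_pos: [575.8, -268.5, 83.2]
eef_rot: [-3.091, -0.012, -1.607]
ft_force: [-3.6, -9.1, 14.9]
opening: 39.2
finger_force: 59.7
```

```bash
python3 f.py
```

```text
tab face lean 2472 14.2 at ind mean 100.8 dep -28.2
near heel edge y,z [-49.3 -54.3  61.9] ridge max z 74.7 x -70.6 -28.0
far heel edge y,z [ 48.5 -53.6  64.3] ridge max z 77.1 x 28.0 74.2
```

The toe is against the bar. I relieve the press and release.

Request:
drive_tool --increments '[[[0, -0.5, 1], 0, 255], [[0, -0.5, 0.5], 0, 200], [[0, 0, 0], 0, 120], [[0, 0, 0], 0, 60], [[0, 0, 0], 0, 0], [[0, 0, 0], 0, 0], [[0, 0, 0], 0, 0]]'

```text
time: 24.42
eef_pos: [574.7, -263.1, 80.6]
eef_rot: [-3.094, 0.001, -1.603]
ft_force: [-0.6, 0.1, 0.2]
opening: 85.6
finger_force: 0.0
```

```bash
python3 f.py f2; python3 s.py s4
```

```text
tab face lean 2567 14.3 at ind mean 100.7 dep -28.1
near heel edge y,z [-48.6 -53.9  61.3] ridge max z 74.1 x -70.3 -28.0
far heel edge y,z [ 49.4 -54.4  61.3] ridge max z 74.5 x 28.0 70.7
side 177 slope -0.1 z@575 64.9 x [498. 656.] y -245.4
scene 175 slope -0.4 z@575 62.6 x [500. 657.] y -242.0
```

View pics/f2.png

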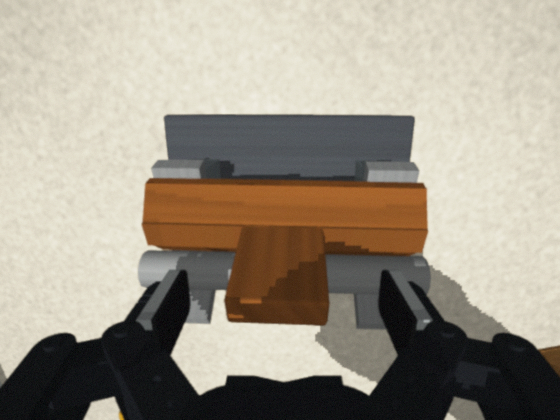

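The chock sits flat and parallel: heel edges (61.3, 61.3 mm) and position match the seat to about 1 mm. I give it one gentle nudge at the heel with closed fingers to make sure the toe is snug.

Request:
drive_tool --increments '[[[0, 0, 12], 0, 0], [[0, 0, 25], 0, 0], [[0, 0, 28], 0, 0], [[-1, -20, 0], 0, 120], [[-1, -26, 0], 0, 255], [[-1, -25, 0], 0, 255], [[0, 0, -25], 0, 255], [[0, 0, -30], 0, 255], [[0, 0, -25], 0, 255], [[0, 0, -8], 0, 255]]'

```text
time: 25.82
eef_pos: [569.8, -334.8, 54.8]
eef_rot: [-3.097, 0.004, -1.605]
ft_force: [0.1, 0.2, -0.8]
opening: 0.4
finger_force: 0.0
```

Request:
drive_tool --increments '[[[0, 4, 0], 0, 255], [[0, 4, 0], 0, 255], [[0, 3, 0], 0, 255], [[0, 2, 0], 0, 255], [[0, 0, 0], 0, 255]]'

```text
time: 26.45
eef_pos: [572.0, -321.2, 58.2]
eef_rot: [-3.093, 0.001, -1.603]
ft_force: [-0.2, -0.9, -0.5]
opening: -0.0
finger_force: 0.0
```

Request:
drive_tool --increments '[[[0, 2, 0], 0, 255], [[0, 2, 0], 0, 255], [[0, 2, 0], 0, 255], [[0, 0, 0], 0, 255]]'

```text
time: 26.95
eef_pos: [571.7, -315.2, 57.8]
eef_rot: [-3.093, 0.001, -1.603]
ft_force: [-0.1, 0.7, -0.3]
opening: 0.1
finger_force: 0.0
```

Request:
drive_tool --increments '[[[0, 1.5, 0], 0, 255], [[0, 1.5, 0], 0, 255], [[0, 0, 0], 0, 255]]'

```text
time: 27.32
eef_pos: [572.0, -313.4, 58.1]
eef_rot: [-3.093, -0.001, -1.604]
ft_force: [-0.1, -3.1, 0.3]
opening: -0.0
finger_force: 1.7
```

Request:
drive_tool --increments '[[[0, 1, 0], 0, 255], [[0, 0, 0], 0, 255]]'

```text
time: 27.58
eef_pos: [572.0, -313.2, 58.3]
eef_rot: [-3.093, -0.002, -1.605]
ft_force: [-0.8, -5.9, 0.5]
opening: 0.0
finger_force: 2.8
```

Request:
drive_tool --increments '[[[0, 1, 0], 0, 255], [[0, 0, 0], 0, 255]]'

```text
time: 27.82
eef_pos: [572.0, -313.0, 58.6]
eef_rot: [-3.093, -0.004, -1.605]
ft_force: [-0.9, -7.2, 0.6]
opening: -0.0
finger_force: 3.7
```

7 N with almost no motion, far above what a 0.12 kg chock's own friction could resist, so it is snug. I retreat and check.

Request:
drive_tool --increments '[[[0, -5, 0], 0, 255], [[0, -15, 0], 0, 255], [[0, -10, 25], 0, 255], [[0, 0, 40], 0, 255], [[0, 0, 40], 0, 255], [[0, 0, 30], 0, 255], [[0, 0, 0], 0, 255], [[0, 0, 0], 0, 255]]'

```text
time: 28.82
eef_pos: [571.3, -340.2, 191.6]
eef_rot: [-3.094, 0.002, -1.604]
ft_force: [-0.2, 0.1, 0.6]
opening: -0.2
finger_force: 0.0
```

```bash
python3 f.py; python3 s.py s5
```

```text
side 168 slope -0.1 z@575 65.5 x [499. 658.] y -245.0
scene 187 slope -0.1 z@575 62.3 x [501. 656.] y -241.9Traceback (most recent call last):
  File "f.py", line 11, in <module>
    fit(w[(abs(w[:,0])<14)&(w[:,2]>88)&(w[:,2]<112)],1,2,'tab face lean')
    ~~~^^^^^^^^^^^^^^^^^^^^^^^^^^^^^^^^^^^^^^^^^^^^^^^^^^^^^^^^^^^^^^^^^^
  File "f.py", line 9, in fit
    for _ in range(5): f=np.polyfit(q[:,ind],q[:,dep],1);r=abs(np.polyval(f,q[:,ind])-q[:,dep]);q=q[r<max(.8,2.5*np.median(r))]
                         ~~~~~~~~~~^^^^^^^^^^^^^^^^^^^^^
    raise TypeError("expected non-empty vector for x")
TypeError: expected non-empty vector for x
```

View pics/s5.png

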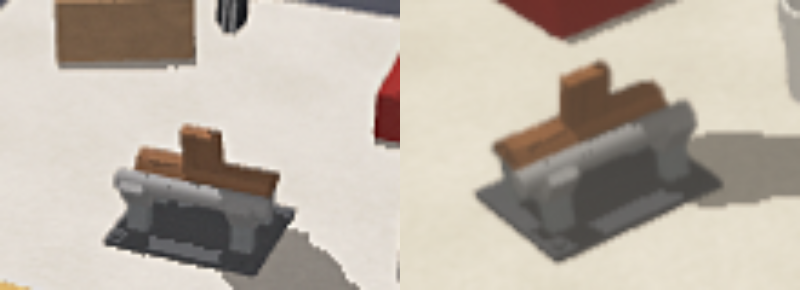

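Both views show the bar level in the Vs and the chock flat on the shallow flanks against it, centred and clear of the robot. I hand it in.

```bash
python3 -c "
from cell import env;print(env.hand_in())"
```

```text
the job is handed in; nothing more can be done
None
```

The bar is level and centred in the V-cradles, the wooden chock sits flat and snug against it, and the job was handed in at about 29 s of the 48 s allowed; the one blemish is that joint 6 ran onto its 3.14 rad limit early on (it read 3.141), and the hand-in returned no verdict.

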